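Sort check-valve balls by size on the ball sorter

ROBOT

A 6-joint arm with a two-finger parallel gripper is mounted at the origin on the work surface. World frame = base frame: x ahead of the robot, y to its left, z up, the work surface at z = 0. Lengths are in m, angles in rad, forces in N, time in s.
With the tool pointing down it reaches from about 0.35 to 0.725 m from the base axis. Payload 4.3 kg.
Tool frame: the origin (TCP) lies midway between the tips of the shut fingers; the grasp point (between the pads) lies 19 mm behind it; z points along the fingers, y is the direction in which the jaws open and shut (so a half turn about z gives the same grasp; the last joint's range is limited). The gripper opens to 85 mm and grips with 20 to 120 N. Pads are 22 mm wide; open, the fingers measure 114 mm over their backs; the gripper's body (76 mm by 85 mm) begins 54 mm behind the grasp point. The pads swing forward as they close: fully open they stand 13 mm farther back than shut.
Start: joints at [1.163, 0.377, 0.081, 1.274, 0, 1.46], TCP at [0.169, 0.55, 0.194] pointing down, gripper open.
Joint ranges: [-2.72, 2.72], [-0.84, 1.66], [-1.02, 1.22], [-1.77, 2.12], [-1.37, 1.28], [-3.14, 3.14]. Speed limits (rad/s): [2.57, 2.57, 3.14, 3.14, 3.14, 3.14].

INTERFACE

Orientations are given as [roll, pitch, yaw] about the fixed x, y, z axes, in that order (R = Rz(yaw) Ry(pitch) Rx(roll)).
In Python, from cell import ctrl, hand, solver, eyes gives the robot as it stands. Calls block until the motion is done:
- ctrl.move_ptp(position, orientation): joint-space move of the TCP to a pose.
- ctrl.servo_line(position, ori=None, vel=0.15): straight line of the TCP; ori=None keeps the orientation; vel is the mean speed in m/s.
- ctrl.goto_joints(angles): joint-space move.
- hand.gripper_open() and hand.gripper_close(squeeze=None): open the fingers fully, or close them until they stop; squeeze is the grip in N (None keeps the last).
- ctrl.wait(seconds).
- solver.ik(position, orientation): joint angles nearest the present ones, or None.
- ctrl.observe(): the state.
- eyes.snapshot(name): name is "scene" or "top" or "wrist"; returns the picture (384x512x3 uint8, blue, green, red); there is no depth.
- eyes.calibration(name): a dict with "intrinsics" (3x3 intrinsics, pixels), "dist_coeffs" ([k1, k2, p1, p2, k3] as OpenCV has them; the pictures are not rectified), "eye" and "rotation" of the camera in the world. Camera axes: x right, y down, z forward; pixel columns grow to the right and rows downward; lengths in m; the calibration is good to about 2 mm. A picture is of the moment at which its call begins: read the wrist's pose just before it. calibration takes no time and is no camera call; for the wrist camera it gives the pose at the moment of the call.
A pose or a line that the arm cannot do raises ctrl.MotionError and nothing moves.
- ctrl.job_done(): hands the job in, once; it reports no verdict.
The state is a dict: "t": time; "qpos": joint angles; "qvel": joint speeds; "tau": joint torques, N m; "position": TCP position; "orientation": TCP orientation; "ft_force": force on the tool from outside, world axes, zero at the start; "moment": the same for the moment, N m; "opening": finger opening in m.
Only numpy, scipy, OpenCV 4.12 (cv2) and the standard library are available. Lean on these libraries where they do the work, as an engineer would, in place of code of your own. Each camera call takes 0.05 s, during which the arm holds its last target.

TASK

Pick up the scoop tray with the red handle by its handle and tip its two check-valve balls, which you may not touch with the gripper, into the top of the sloped sorter, so that they roll down and the big one ends in the blue lane and the small one in the green lane. Then set the empty tray back down upright on the table and let go.

Things in the scene. Friction and masses are not known exactly. Their poses are not given: they have to be found in the camera images.
- ball_tray: Loose dark steel scoop tray, RED handle, holds both balls (a like tray with blue handle and nuts is not wanted). Origin on its underside, z up; open mouth at -y, handle at +y. Pan x -38..38 mm, y -60 (mouth) to 40, walls 38 high. Floor drops 10 deg from the mouth's lip (y -60, z 21) to the rear, so balls roll out once the mouth is tipped down over 10 deg (40 empties it). 0.2-0.3 kg.
- tray_grip (a point): Grip point on the tray's red handle, at x 0, y 57, z 65 mm of the tray, axes as the tray's. The handle is an upright flat block 14 mm thick (x -7..7), y 40..74, z 0..88; grip it across its thickness. Above z 38 it stands free all round.
- sorter: Fixed ball sorter: board sloping 12 deg down to its -y, x -78..78, y -205..160 mm, 40 mm side walls. Origin on the table under its middle, z up. From the hopper a throat leads the balls to a slanting yellow bar 24 mm over the board: small ones pass under it to the green lane (x -20..74), big ones run along it to the blue lane (x -74..-24). Lanes: y -200..-135, ending at a stop wall.
- sorter_hopper (a point): Drop point on the board in the sorter's hopper (top end), at x 10, y 110, z 81 mm of the sorter, axes as the sorter's. Hopper: x -74..74, y 60..155; back edge (y 155) tops out 104 mm over the table, side walls 131 mm. Tip balls in from the +y side, the tray's mouth to the sorter's -y, its lip about 50 mm above this point (inside the side walls or just over them).
- ball_large: Loose white plastic ball, 38 mm diameter, about 0.09 kg; origin at its centre. Starts in the red-handled tray.
- ball_small: Loose steel ball, 20 mm diameter, 0.033 kg; origin at its centre. Starts in the red-handled tray.
Mind the look-alikes: they are no part of the job. There is more than one size of the ball_large; the job needs the middle-sized.

How it is judged:
On the way, in this order (a step that is already met when the one before it is completed fails the run):
1. the red-handled tray is lifted clear of the table with both balls in it (height (world z) of ball_tray above 0.04 m and distance between each of ball_large, ball_small and ball_tray below 0.08 m), for 0.1 s.
2. the tray is tipped over the sorter (height (world z) of ball_tray above 0.04 m and angle between ball_tray's own z axis and vertical above 0.2 rad and horizontal distance between ball_tray and sorter below 0.3 m), for 0.05 s.
At the end, for the whole second after the job is handed in: The large ball lies at rest in the blue lane and the small ball at rest in the green lane (anywhere in the lane's last 65 mm or so), and the empty red-handled tray stands upright on the table (within about 7 degrees and 12 mm of its surface), at rest (x of ball_large in the frame of sorter between -0.078 and -0.022 m and y of ball_large in the frame of sorter between -0.21 and -0.135 m and z of ball_large in the frame of sorter below 0.065 m and x of ball_small in the frame of sorter between -0.022 and 0.078 m and y of ball_small in the frame of sorter between -0.21 and -0.135 m and z of ball_small in the frame of sorter below 0.055 m and linear speed of each of ball_large, ball_small below 0.05 m/s and height (world z) of ball_tray between -0.01 and 0.012 m and angle between ball_tray's own z axis and vertical below 0.12 rad and linear speed of ball_tray below 0.03 m/s); the robot touches nothing.
It fails at once if the gripper touches a ball (contact force between the fingers and ball_large above 0.5 N or contact force between the fingers and ball_small above 0.5 N).
It also fails if it takes over 58 s, if anything falls off the work surface, if the arm or the gripper's body presses on something with over 40 N, if the wrist force passes 120 N, or if a joint passes its speed limit or range.

## Working session

There is one attempt and no reset: what is moved stays moved. The work goes in short steps, each a Python script; the robot and the scene stay as the last script left them, time stands still between calls to the robot, and variables do not carry over. Pictures are saved under pics/ and viewed, and the job is handed in when it is done.

```bash
ls; mkdir -p pics; python3 - <<'E'
from cell import ctrl,hand,solver,eyes
import cv2
for n in ("scene","top","wrist"):
    im=eyes.snapshot(n); cv2.imwrite(f"pics/{n}0.png",im)
    c=eyes.calibration(n); print(n,c)
print(ctrl.observe())
E
```

```text
pics
scene {'intrinsics': array([[439.07852634,   0.        , 249.20169572],
       [  0.        , 439.07852634, 187.44799649],
       [  0.        ,   0.        ,   1.        ]]), 'dist_coeffs': array([-0.14709066,  0.        ,  0.        ,  0.        ,  0.        ]), 'eye': array([ 0.93585537, -0.41943625,  0.68553886]), 'rotation': array([-2.29818176, -0.01303249,  0.75806008])}
top {'intrinsics': array([[360.17619509,   0.        , 258.08767261],
       [  0.        , 360.17619509, 191.14657781],
       [  0.        ,   0.        ,   1.        ]]), 'dist_coeffs': array([-0.0549817,  0.       ,  0.       ,  0.       ,  0.       ]), 'eye': array([0.3515299 , 0.07071461, 0.72709887]), 'rotation': array([-2.91124212,  0.00792223, -1.51272313])}
wrist {'intrinsics': array([[333.10007134,   0.        , 257.77258093],
       [  0.        , 333.10007134, 192.99299765],
       [  0.        ,   0.        ,   1.        ]]), 'dist_coeffs': array([0.00581634, 0.        , 0.        , 0.        , 0.        ]), 'eye': array([0.09134501, 0.57289394, 0.37284188]), 'rotation': array([2.82229393e+00, 2.13355293e-03, 1.27221841e+00])}
{'t': 0.15, 'qpos': array([ 1.16269877e+00,  3.77943678e-01,  7.99693523e-02,  1.27440071e+00,
       -9.13125065e-06,  1.46050062e+00]), 'qvel': array([ 0.00020369, -0.00134315,  0.00343633, -0.00044673,  0.00033659,
       -0.00136331]), 'tau': array([ 5.94902303e-04, -4.64035535e+01,  2.70170134e+01,  1.39275056e-02,
       -2.45357351e-04, -2.97188535e-06]), 'position': array([0.16849348, 0.54918883, 0.19286207]), 'orientation': array([-3.14002253e+00, -1.64695987e-04,  2.84379068e+00]), 'ft_force': array([-0.27470723, -0.37542408,  0.98592708]), 'moment': array([0.03511267, 0.06587907, 0.03907353]), 'opening': 0.08549510317463772}
```

View pics/scene0.png

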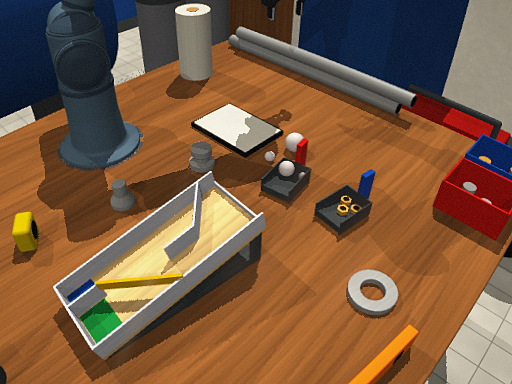

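View pics/top0.png

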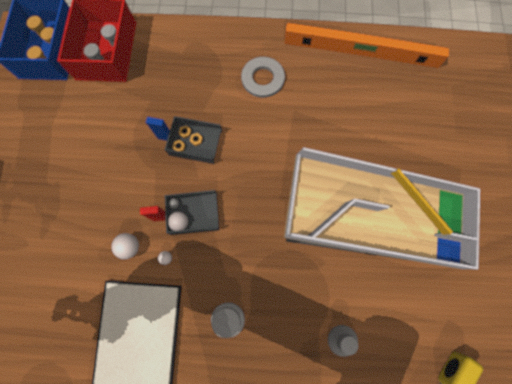

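View pics/wrist0.png

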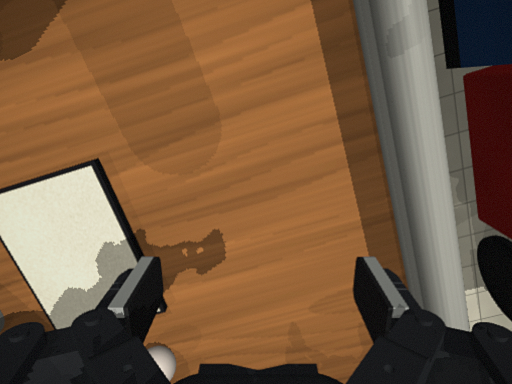

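```bash
cat > h.py <<'E'
import numpy as np,cv2
from scipy.spatial.transform import Rotation as R
from scipy.optimize import least_squares
def project(P,c,):
    M=R.from_euler('xyz',c['rotation']).as_matrix()
    p=(np.atleast_2d(P)-c['eye'])@M
    return cv2.projectPoints(p.reshape(-1,1,3),np.zeros(3),np.zeros(3),c['intrinsics'],c['dist_coeffs'])[0].reshape(-1,2)
def onplane(px,z,c):
    u=cv2.undistortPoints(np.array(px,float).reshape(-1,1,2),c['intrinsics'],c['dist_coeffs']).reshape(-1,2)
    M=R.from_euler('xyz',c['rotation']).as_matrix()
    d=np.c_[u,np.ones(len(u))]@M.T
    return c['eye']+d*((z-c['eye'][2])/d[:,2])[:,None]
def xf(P,x,y,yaw,z=0):
    return R.from_euler('z',yaw).apply(np.atleast_2d(P))+[x,y,z]
E
python3 - <<'E'
import cv2
from h import *
from cell import eyes
a=cv2.imread('pics/top0.png');b=cv2.imread('pics/scene0.png')
cv2.imwrite('pics/c1.png',cv2.resize(a[160:280,95:255],None,fx=5,fy=5,interpolation=cv2.INTER_CUBIC))
cv2.imwrite('pics/c2.png',cv2.resize(a[135:285,280:490],None,fx=3.8,fy=3.8,interpolation=cv2.INTER_CUBIC))
cv2.imwrite('pics/c3.png',cv2.resize(b[120:240,240:400],None,fx=5,fy=5,interpolation=cv2.INTER_CUBIC))
c=eyes.calibration('top')
print(project([[0,0,0],[.1,0,0],[0.5,.1,0]],c),onplane([[190,213],[165,257]],0,c))
E
```

```text
[[289.06426892 474.37548925]
 [291.56625745 415.78662835]
 [250.87843428 200.89099744]] [[0.46759547 0.22318815 0.        ]
 [0.37569278 0.26466978 0.        ]]
```

View pics/c1.png

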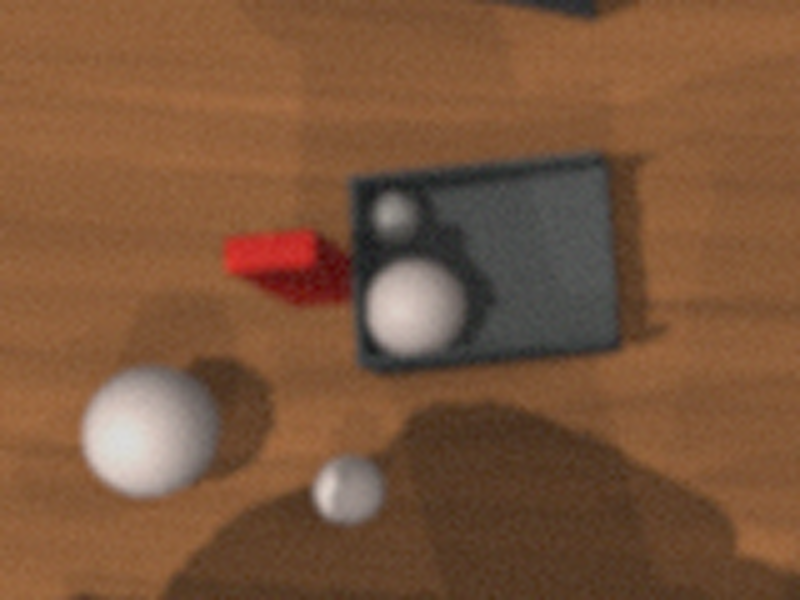

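View pics/c2.png

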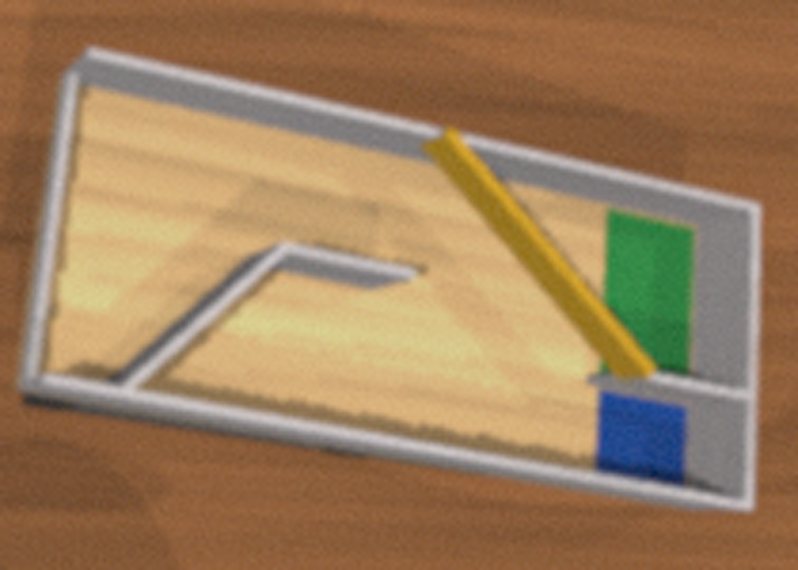

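View pics/c3.png

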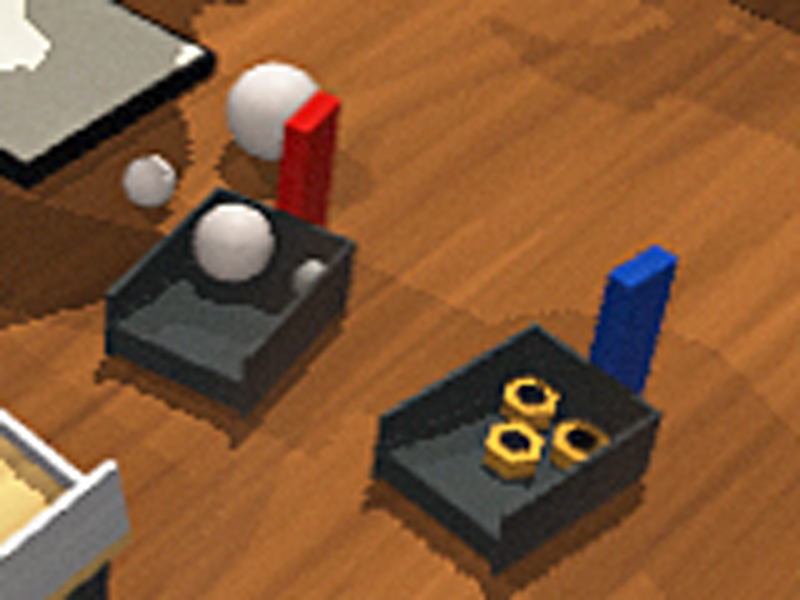

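```bash
cat > fit.py <<'E'
from h import *
from cell import eyes
T=eyes.calibration('top');S=eyes.calibration('scene')
def m(p,s,o): return (np.array(p,float)+.5)/s-.5+np.array(o)
tp=np.array([[38,40,38],[-38,40,38],[38,-60,38],[-38,-60,38],[7,74,88],[7,40,88],[-7,40,88],[-7,74,88]])/1e3
ti=m([[352,178],[363,370],[605,155],[618,347],[225,238],[315,232],[320,265],[230,273]],5,[95,160])
sp=np.array([[-38,40,38],[38,40,38],[-7,40,88],[-7,74,88],[7,74,88],[7,40,88],[38,-60,0]])/1e3
si=m([[218,190],[354,242],[290,123],[318,93],[340,100],[312,132],[243,412]],5,[240,120])
f=lambda q:np.r_[(project(xf(tp,*q),T)-ti).ravel(),(project(xf(sp,*q),S)-si).ravel()]
r=least_squares(f,[.46,.22,0],loss='soft_l1');print('tray',r.x);print(f(r.x).reshape(-1,2).round(1).tolist())
Z=lambda y:81+(y-110)*np.tan(np.radians(12))
wp=np.array([[78,160,Z(160)+40],[78,-205,Z(-205)+40],[-78,-205,Z(-205)+40],[-78,160,Z(160)+40]])/1e3
wi=m([[90,50],[760,203],[752,508],[22,385]],3.8,[280,135])
ws=[[264,214],[97,352],[57,289],[209,175]]
for use in (0,1):
  g=lambda q:np.r_[(project(xf(wp,*q),T)-wi).ravel(),(project(xf(wp,*q),S)-ws).ravel()]
  r2=least_squares(g,[.45,0,0],loss='soft_l1')
print('sorter',r2.x);print(g(r2.x).reshape(-1,2).round(1).tolist())
for nm,c in (('top',T),('scene',S)):
  im=cv2.imread(f'pics/{nm}0.png')
  k=3 if nm=='top' else 3
  im=cv2.resize(im,None,fx=k,fy=k)
  def L(P,Q,col):
    a,b=((project(x,c)[0]+.5)*k-.5 for x in (P,Q));cv2.line(im,tuple(a.astype(int)),tuple(b.astype(int)),col,1)
  W=xf(wp,*r2.x)
  for i in range(4):L(W[i],W[(i+1)%4],(255,0,255))
  B=xf(np.array([[x,y,Z(y)] for x,y in ((-74,-200),(-24,-200),(-24,-135),(-74,-135))])/1e3,*r2.x)
  for i in range(4):L(B[i],B[(i+1)%4],(0,255,255))
  B=xf(np.array([[-20,-200,Z(-200)],[74,-200,Z(-200)],[74,-135,Z(-135)],[-20,-135,Z(-135)]])/1e3,*r2.x)
  for i in range(4):L(B[i],B[(i+1)%4],(0,255,255))
  tb=np.array([[x,y,z] for z in (0,38) for x,y in ((-38,-60),(38,-60),(38,40),(-38,40))])/1e3
  tb=xf(tb,*r.x)
  for o in (0,4):
    for i in range(4):L(tb[o+i],tb[o+(i+1)%4],(0,255,0))
  hb=xf(tp[4:],*r.x)
  for i in range(4):L(hb[i],hb[(i+1)%4],(255,255,0))
  o=im[420:820,380:1480] if nm=='top' else im[300:1100,140:1140]
  cv2.imwrite(f'pics/fit_{nm}.png',cv2.resize(o,None,fx=.72,fy=.72,interpolation=cv2.INTER_AREA))
E
python3 fit.py
```

```text
tray [0.46354916 0.22296492 0.14709322]
[[0.2, -0.6], [-0.8, -0.6], [0.0, -0.5], [-0.1, -0.6], [0.5, -0.4], [1.0, -0.9], [0.2, 0.1], [-0.4, 0.1], [-0.2, -2.3], [0.1, -1.0], [-1.9, -1.2], [-0.2, -1.9], [0.5, -1.3], [-1.0, -0.8], [-0.9, 0.4]]
sorter [ 0.48221606 -0.13771173 -0.08354916]
[[-3.5, -0.4], [0.5, -1.7], [2.1, -1.5], [3.5, -0.1], [0.9, -5.2], [-4.2, -1.4], [-5.2, -1.3], [2.4, -7.5]]
```

View pics/fit_top.png

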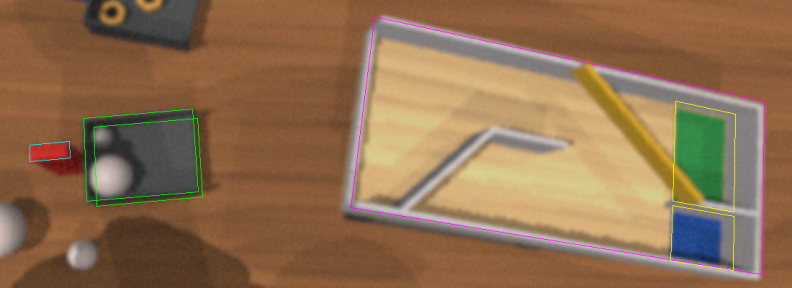

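View pics/fit_scene.png

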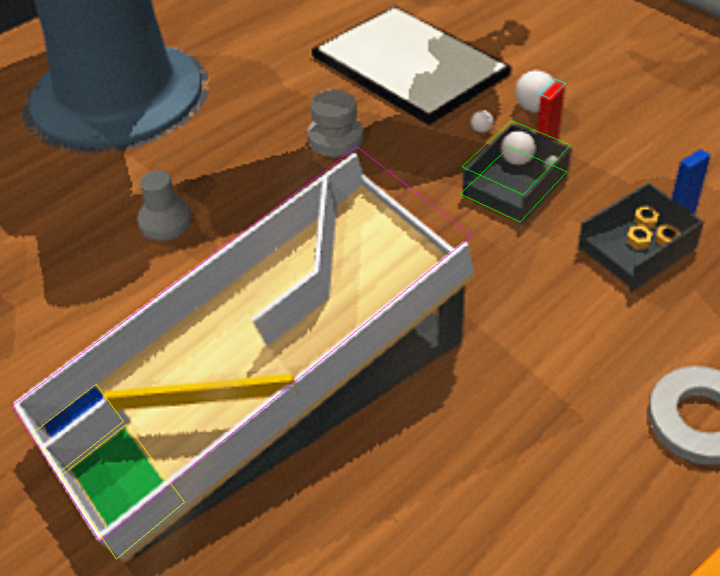

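```bash
cat > fit2.py <<'E'
exec(open('fit.py').read().split("for nm,c")[0])
print('---')
# triangulate corners
def ray(px,c):
    u=cv2.undistortPoints(np.array(px,float).reshape(-1,1,2),c['intrinsics'],c['dist_coeffs']).reshape(-1,2)
    d=np.c_[u,np.ones(len(u))]@R.from_euler('xyz',c['rotation']).as_matrix().T
    return d/np.linalg.norm(d,axis=1)[:,None]
def tri(a,b):
    out=[]
    for d1,d2 in zip(ray(a,T),ray(b,S)):
        A=np.c_[d1,-d2];t=np.linalg.lstsq(A,S['eye']-T['eye'],rcond=None)[0]
        p,q=T['eye']+d1*t[0],S['eye']+d2*t[1];out.append(np.r_[(p+q)/2,np.linalg.norm(p-q)])
    return np.array(out)
X=tri(wi,ws);print(X.round(4))
print(np.linalg.norm(X[0]-X[1]),np.linalg.norm(X[1]-X[2]),np.linalg.norm(X[3]-X[0]),np.linalg.norm(X[2]-X[3]))
print(tri(ti[[1,0,6,7,4,5]],si[:6]).round(4), xf(sp,*r.x).round(4))
E
python3 fit2.py
```

```text
tray [0.46354916 0.22296492 0.14709322]
[[0.2, -0.6], [-0.8, -0.6], [0.0, -0.5], [-0.1, -0.6], [0.5, -0.4], [1.0, -0.9], [0.2, 0.1], [-0.4, 0.1], [-0.2, -2.3], [0.1, -1.0], [-1.9, -1.2], [-0.2, -1.9], [0.5, -1.3], [-1.0, -0.8], [-0.9, 0.4]]
sorter [ 0.48221606 -0.13771173 -0.08354916]
[[-3.5, -0.4], [0.5, -1.7], [2.1, -1.5], [3.5, -0.1], [0.9, -5.2], [-4.2, -1.4], [-5.2, -1.3], [2.4, -7.5]]
---
[[ 0.576   0.0089  0.1246  0.0016]
 [ 0.543  -0.347   0.0484  0.0078]
 [ 0.387  -0.3315  0.0471  0.008 ]
 [ 0.4163  0.0288  0.1113  0.0103]]
0.36555217953893715 0.15672595240687015 0.16171220137691042 0.3672311719724352
[[4.200e-01 2.577e-01 3.050e-02 1.000e-03]
 [4.948e-01 2.694e-01 3.390e-02 3.000e-04]
 [4.526e-01 2.644e-01 8.360e-02 3.000e-03]
 [4.467e-01 2.961e-01 8.250e-02 6.000e-04]
 [4.588e-01 2.987e-01 8.350e-02 2.200e-03]
 [4.643e-01 2.673e-01 8.320e-02 1.600e-03]] [[0.4201 0.257  0.038 ]
 [0.4953 0.2681 0.038 ]
 [0.4508 0.2615 0.088 ]
 [0.4458 0.2951 0.088 ]
 [0.4596 0.2972 0.088 ]
 [0.4646 0.2636 0.088 ]
 [0.5099 0.1692 0.    ]]
```

```bash
cat >> h.py <<'E'
# tool orientation for tray pose: pre = pretilt (fingers lean toward tray -y)
GR=np.array([0,.060,.067])
def tool(trayR,trayP,pre,flip):
    # tool z in tray frame: (0,-sin,-cos); tool y = +-x
    z=np.array([0,-np.sin(pre),-np.cos(pre)]);y=np.array([flip,0,0.]);x=np.cross(y,z)
    M=trayR.as_matrix()@np.c_[x,y,z]
    g=trayP+trayR.apply(GR)
    return g+.019*M[:,2],R.from_matrix(M).as_euler('xyz')
def tipR(yaw,th): return R.from_euler('z',yaw)*R.from_euler('x',th)
LIP=np.array([0,-.06,.021])
def lipP(trayR,lip): return lip-trayR.apply(LIP)
E
python3 - <<'E'
from h import *
from cell import solver
lo=np.array([-2.72,-.84,-1.02,-1.77,-1.37,-3.14]);hi=np.array([2.72,1.66,1.22,2.12,1.28,3.14])
sy=-.09; hop=np.array([.501,-.032,.081+.05])
for flip in(1,-1):
  for pre in np.radians([0,10,20,30,40]):
    res=[]
    R0=R.from_euler('z',.147);P=np.array([.4635,.223,0])
    for dz in (0,.12,.16): res.append(solver.ik(*tool(R0,P+[0,0,dz],pre,flip)))
    for th in np.radians([0,20,35,45,50]):
        Rt=tipR(sy,th); res.append(solver.ik(*tool(Rt,lipP(Rt,hop),pre,flip)))
    print(flip,np.degrees(pre).round(),['-' if q is None else round(float(min((np.array(q)-lo).min(),(hi-np.array(q)).min())),2) for q in res])
    if res[0] is not None: print(np.round(res[0],2), None if res[-2] is None else np.round(res[-2],2))
E
```

```text
1 0.0 [0.72, 0.93, 0.84, 0.87, 0.88, 0.71, 0.59, 0.53]
[ 0.44  0.39 -0.3   0.89  0.    1.86] [-0.53  0.42 -0.04  1.51  0.69  0.98]
1 10.0 [0.81, 0.86, 0.76, 0.92, 0.9, 0.8, 0.69, 0.63]
[ 0.54  0.45 -0.21  0.98 -0.16  1.97] [-0.45  0.34 -0.05  1.43  0.57  1.14]
1 20.0 [0.92, 0.75, 0.66, 0.86, 0.89, 0.83, 0.75, 0.7]
[ 0.62  0.55 -0.1   1.09 -0.31  2.07] [-0.36  0.27 -0.06  1.37  0.42  1.27]
1 30.0 [0.89, 0.63, 0.53, 0.77, 0.85, 0.84, 0.79, 0.76]
[ 0.7   0.66  0.02  1.23 -0.44  2.19] [-0.26  0.24 -0.05  1.33  0.26  1.4 ]
1 40.0 [0.73, 0.48, 0.39, 0.65, 0.79, 0.83, 0.81, 0.79]
[ 0.76  0.79  0.16  1.39 -0.55  2.32] [-0.14  0.22 -0.04  1.31  0.09  1.52]
-1 0.0 [0.72, 0.93, 0.84, 0.87, 0.88, 0.71, 0.59, 0.53]
[ 0.44  0.39 -0.3   0.89 -0.   -1.28] [-0.53  0.42 -0.04  1.51  0.69 -2.16]
-1 10.0 [0.81, 0.86, 0.76, 0.92, 0.9, 0.8, 0.69, 0.63]
[ 0.54  0.45 -0.21  0.98 -0.16 -1.18] [-0.45  0.34 -0.05  1.43  0.57 -2.01]
-1 20.0 [0.92, 0.75, 0.66, 0.86, 0.89, 0.83, 0.75, 0.7]
[ 0.62  0.55 -0.1   1.09 -0.31 -1.07] [-0.36  0.27 -0.06  1.37  0.42 -1.87]
-1 30.0 [0.89, 0.63, 0.53, 0.77, 0.85, 0.84, 0.79, 0.76]
[ 0.7   0.66  0.02  1.23 -0.44 -0.95] [-0.26  0.24 -0.05  1.33  0.26 -1.74]
-1 40.0 [0.73, 0.48, 0.39, 0.65, 0.79, 0.83, 0.81, 0.79]
[ 0.76  0.79  0.16  1.39 -0.55 -0.83] [-0.14  0.22 -0.04  1.31  0.09 -1.62]
```

```bash
python3 - <<'E'
from h import *
from cell import *
T=eyes.calibration('top')
print(onplane([[125,246],[125-13.5,246],[165,257]],.025,T))
PRE=np.radians(15)
R0=R.from_euler('z',.147);P=np.array([.4635,.223,0])
p,o=tool(R0,P,PRE,1); z=R.from_euler('xyz',o).as_matrix()[:,2]
ctrl.move_ptp(p-.11*z,o)
c=eyes.calibration('wrist');im=eyes.snapshot('wrist')
for dP in [(0,0,0)]:
  hp=project(xf(np.array([[7,74,88],[7,40,88],[-7,40,88],[-7,74,88],[38,40,38],[-38,40,38],[38,-60,38],[-38,-60,38]])/1e3,.4635,.223,.147),c)
  print(hp.round(1))
cv2.imwrite('pics/w1raw.png',im)
k=1.5;im=cv2.resize(im,None,fx=k,fy=k)
for a in hp: cv2.circle(im,tuple((a*k).astype(int)),2,(0,255,0),-1)
cv2.imwrite('pics/w1.png',im); print(ctrl.observe()['t'])
E
```

```text
[[0.39095462 0.33931703 0.025     ]
 [0.38922797 0.36621879 0.025     ]
 [0.37486198 0.25800098 0.025     ]]
[[267.6 182.4]
 [266.9 217.4]
 [250.1 217.4]
 [249.5 182.4]
 [298.2 185.5]
 [218.7 185.4]
 [292.2 261.2]
 [224.3 261.1]]
1.5667
```

View pics/w1.png

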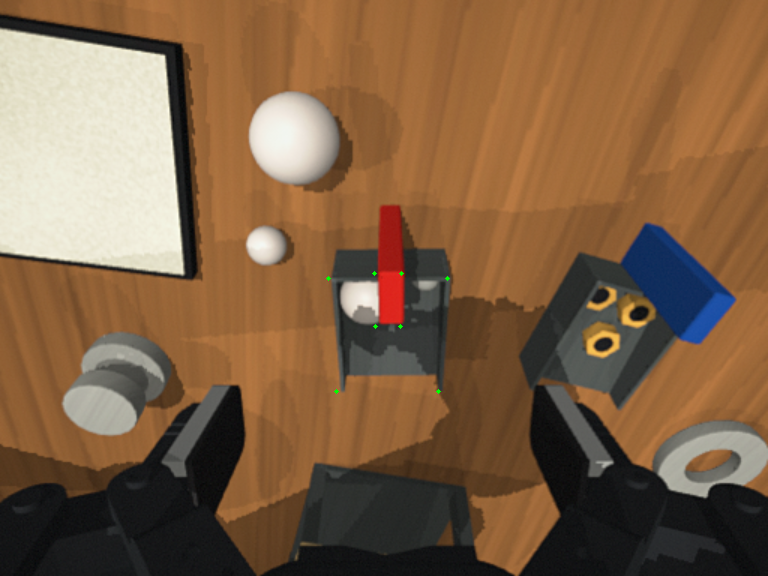

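```bash
cat >> h.py <<'E'
PRE=np.radians(15); TY=.147; TP=R.from_euler('z',.147).apply([.0015,.001,0])+[.4635,.223,0]
E
python3 - <<'E'
from h import *
from cell import *
R0=R.from_euler('z',TY)
p,o=tool(R0,TP,PRE,1)
ctrl.servo_line(p,o,vel=.08)
s=ctrl.observe();print(s['position']-p,s['ft_force'])
hand.gripper_close(squeeze=100)
s=ctrl.observe();print(s['t'],s['opening'],s['ft_force'])
cv2.imwrite('pics/s2.png',eyes.snapshot('scene'))
cv2.imwrite('pics/w2.png',eyes.snapshot('wrist'))
cv2.imwrite('pics/g2.png',np.hstack([cv2.resize(cv2.imread('pics/s2.png')[60:260,200:400],(400,400)),cv2.resize(cv2.imread('pics/w2.png')[:,:384],(400,400))]))
E
```

```text
[0.00041452 0.0003808  0.00051213] [-0.06839998  0.27756477 -0.39154924]
3.8167 0.008516122618626675 [-0.52586671  0.02850817  3.99443956]
```

View pics/g2.png

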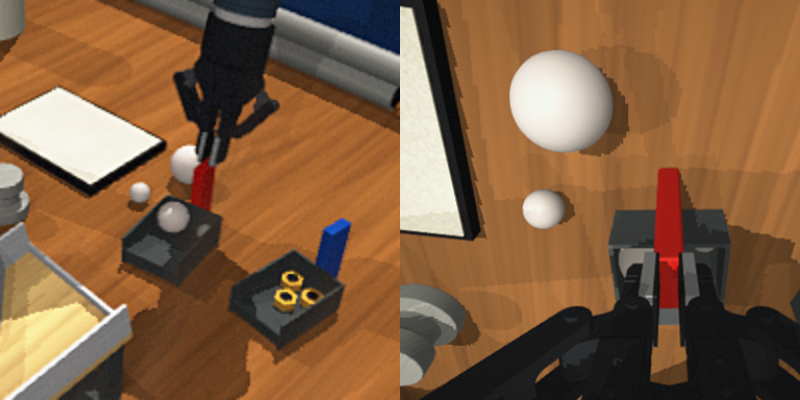

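```bash
python3 - <<'E'
from h import *
from cell import *
R0=R.from_euler('z',TY)
p,o=tool(R0,TP+[0,0,.14],PRE,1)
ctrl.servo_line(p,o,vel=.08)
ctrl.wait(.3)
s=ctrl.observe();print(s['t'],s['opening'],s['ft_force'],s['moment'])
cv2.imwrite('pics/s3.png',eyes.snapshot('scene'));c=eyes.calibration('wrist')
cv2.imwrite('pics/w3.png',eyes.snapshot('wrist'))
cv2.imwrite('pics/t3.png',eyes.snapshot('top'))
cv2.imwrite('pics/g3.png',np.hstack([cv2.resize(cv2.imread('pics/s3.png')[60:260,200:400],(400,400)),cv2.resize(cv2.imread('pics/w3.png')[:,64:448],(400,400))]))
E
```

```text
6.1167 0.008013932691802398 [-0.01367148  0.19658508 -3.20757475] [0.58105544 0.10934837 0.06174461]
```

View pics/g3.png

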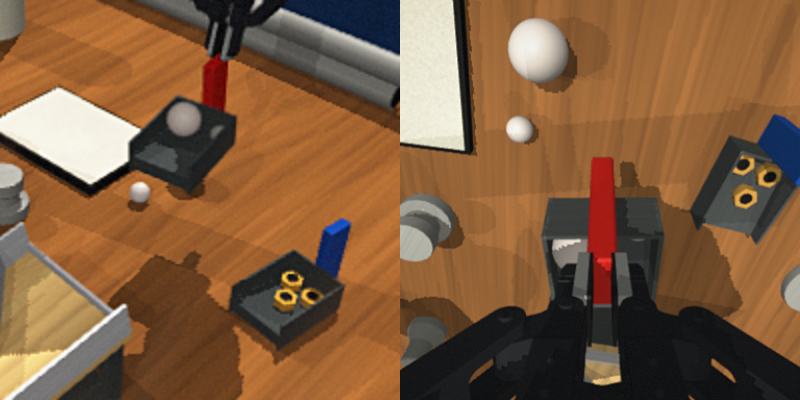

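View pics/t3.png

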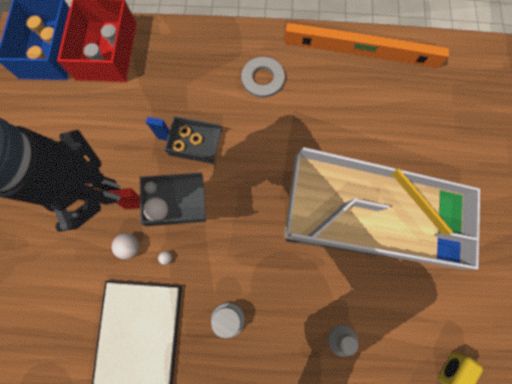

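```bash
python3 - <<'E'
from h import *
from cell import *
P=TP+[0,0,.14]
pts=np.array([[38,40,38],[-38,40,38],[38,-60,38],[-38,-60,38],[38,-60,0],[-38,-60,0],[38,40,0],[0,-60,21]])/1e3
out=[]
for nm,o,w in(('t3',[130,160],[90,90]),('s3',[250,90],[90,90])):
  c=eyes.calibration('top' if nm=='t3' else 'scene')
  k=4.4;im=cv2.imread(f'pics/{nm}.png')[o[1]:o[1]+w[1],o[0]:o[0]+w[0]]
  im=cv2.resize(im,None,fx=k,fy=k,interpolation=cv2.INTER_CUBIC)
  for a in project(xf(pts,P[0],P[1],TY,P[2]),c): cv2.circle(im,tuple(((a-o+.5)*k-.5).astype(int)),3,(0,255,0),-1)
  out.append(im)
cv2.imwrite('pics/o3.png',np.hstack(out))
E
```

```text
(no output)
```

View pics/o3.png

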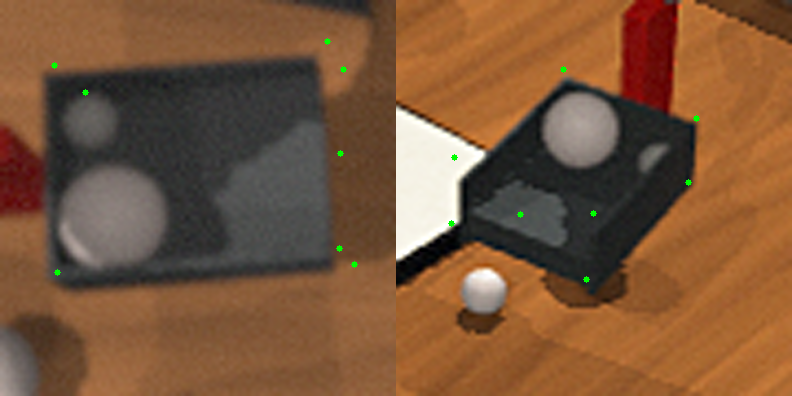

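```bash
python3 - <<'E'
from h import *
from cell import *
T=eyes.calibration('top');S=eyes.calibration('scene')
m=lambda p,o:(np.array(p,float)+.5)/4.4-.5+np.array(o)
A=np.array([[38,40,38],[-38,40,38],[38,-60,38],[-38,-60,38]])/1e3
ta=m([[45,75],[60,287],[317,58],[331,268]],[130,160])
B=np.array([[-38,40,38],[38,40,38],[-38,-60,38],[38,-60,38],[38,-60,0]])/1e3
sb=m([[563-396,80],[694-396,124],[461-396,180],[593-396,236],[595-396,293]],[250,90])
# camera biases from the table fit: measured-pred mean
bt=np.array([0.0,.4]);bs=np.array([.5,1.2])
def X(q,P): return R.from_euler('zx',[TY+q[3],q[4]]).as_matrix(), q[:3]
def f(q):
  Rq=R.from_euler('z',TY+q[3])*R.from_euler('yx',[q[5],q[4]])
  return np.r_[(project(Rq.apply(A)+q[:3],T)+bt-ta).ravel(),(project(Rq.apply(B)+q[:3],S)+bs-sb).ravel(),]
r=least_squares(f,np.r_[TP+[0,0,.14],0,0,0],loss='soft_l1')
print(r.x-np.r_[TP+[0,0,.14],0,0,0],np.degrees(r.x[3:]));print(f(r.x).reshape(-1,2).round(1).tolist())
s=ctrl.observe();p,o=tool(R.from_euler('z',TY),TP+[0,0,.14],PRE,1)
print(s['position']-p,s['orientation']-o)
E
```

```text
[-0.00236849  0.00726873 -0.00802321  0.00662775  0.07704576 -0.03931148] [ 0.37974192  4.41439706 -2.25238167]
[[-0.0, 1.0], [-2.0, -0.1], [0.6, 0.3], [0.5, -1.0], [0.3, 0.1], [0.7, -0.1], [-1.0, 0.5], [0.3, -1.0], [-0.3, 0.4]]
[-1.43318174e-05 -1.97844184e-05 -2.36354062e-05] [-6.28313261e+00  1.23632026e-05  1.72944297e-06]
```

```bash
cat >> h.py <<'E'
D=.077
def tool2(Rdes,Pdes,d=D):
    # tray sits in the hand rotated by d about its x through the grip point
    g=Pdes+Rdes.apply(GR); Rv=Rdes*R.from_euler('x',-d)
    return tool(Rv,g-Rv.apply(GR),PRE,1)
SY=-.09; HOP=np.array([.501,-.032,.081])
E
python3 - <<'E'
from h import *
from cell import *
hand.gripper_close(squeeze=120)
Rt=tipR(SY,-.03)
p,o=tool2(Rt,lipP(Rt,HOP+[0,.0,.09]))
ctrl.servo_line(p,o,vel=.11);ctrl.wait(.2)
s=ctrl.observe();print(s['t'],s['opening'],s['ft_force'],s['moment'])
for n in('scene','top'): cv2.imwrite(f'pics/{n}4.png',eyes.snapshot(n))
a=cv2.resize(cv2.imread('pics/scene4.png')[80:360,40:320],(400,400));b=cv2.resize(cv2.imread('pics/top4.png')[80:300,200:420],(400,400))
cv2.imwrite('pics/g4.png',np.hstack([a,b]))
E
```

```text
8.6917 0.006502684577900949 [-0.65859518 -0.33151366 -3.81082667] [ 0.80052858 -0.061528   -0.02338731]
```

View pics/g4.png

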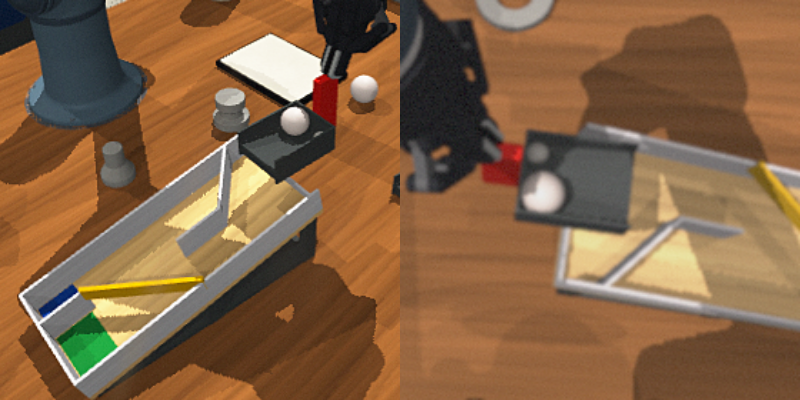

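```bash
python3 - <<'E'
from h import *
from cell import *
Rt=tipR(SY,-.03);P=lipP(Rt,HOP+[0,0,.09])
out=[]
tr=Rt.apply(np.array([[38,40,38],[-38,40,38],[38,-60,38],[-38,-60,38]])/1e3)+P
so=HOP+R.from_euler('z',SY).apply(np.array([[0,0,0],[64,-50,-10],[-84,-50,-10],[68,45,50],[-88,45,50],[64,45,10],[-84,45,10]])/1e3)
for n,o,w in(('scene',(40,80),280),('top',(200,80),220)):
  c=eyes.calibration(n);k=400/w
  im=cv2.resize(cv2.imread(f'pics/{n}4.png')[o[1]:o[1]+w,o[0]:o[0]+w],(400,400))
  for P_,col in((tr,(0,255,0)),(so,(255,0,255))):
    for a in project(P_,c): cv2.circle(im,tuple(((a-o+.5)*k-.5).astype(int)),3,col,-1)
  out.append(im)
cv2.imwrite('pics/o4.png',np.hstack(out))
E
```

```text
(no output)
```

View pics/o4.png

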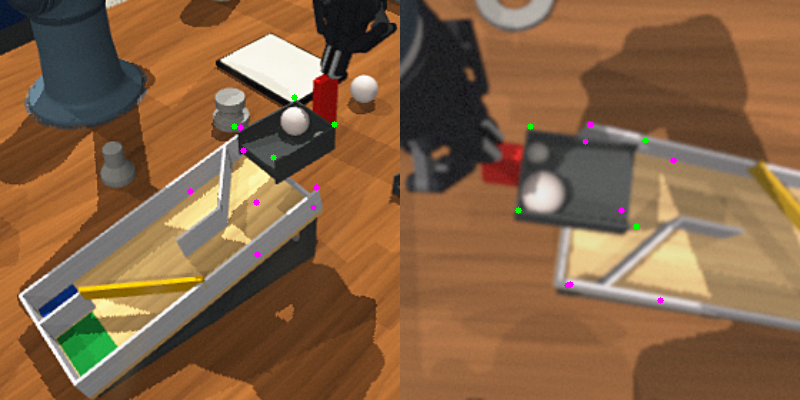

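```bash
python3 - <<'E'
from h import *
from cell import *
N=10
for i in range(1,N+1):
  th=-.03+(np.radians(48)+.03)*i/N
  Rt=tipR(SY,th); h=.09-.034*min(1,i/5)
  p,o=tool2(Rt,lipP(Rt,HOP+[0,0,h]))
  ctrl.servo_line(p,o,vel=.05)
  im=eyes.snapshot('scene'); 
  if i in(2,4,6,8): cv2.imwrite(f'pics/tip{i}.png',im)
s=ctrl.observe();print(s['t'],s['opening'],s['ft_force'],s['moment'])
ctrl.wait(1.0)
for n in('scene','top'): cv2.imwrite(f'pics/{n}5.png',eyes.snapshot(n))
f=lambda n:cv2.resize(cv2.imread(f'pics/{n}.png')[80:360,40:320],(380,280))
cv2.imwrite('pics/g5.png',np.vstack([np.hstack([f('tip4'),f('tip8')]),np.hstack([f('scene5'),cv2.resize(cv2.imread('pics/top5.png')[80:300,200:500],(380,280))])]))
E
```

```text
12.3167 0.006485466721167786 [ 0.10514676  1.07484297 -2.53477847] [-0.70586305  0.07008584  0.0135246 ]
```

View pics/g5.png

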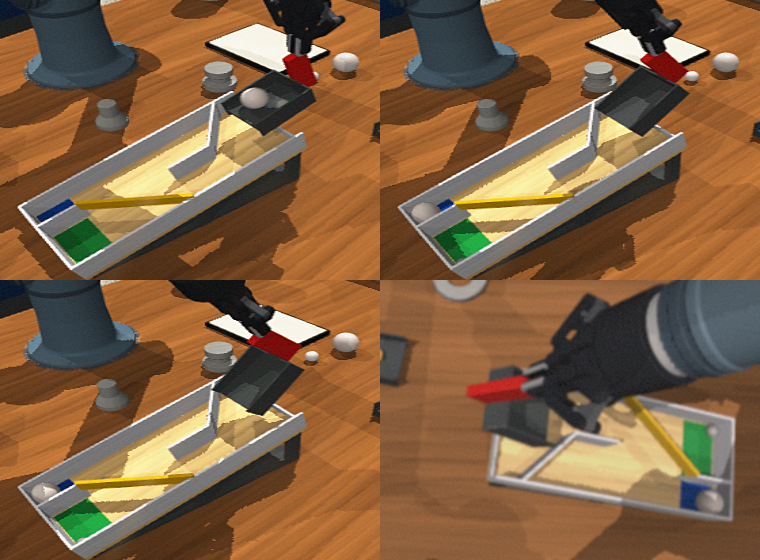

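Both balls are in the right lanes. The large one is on blue at about (708,503) of the top panel, and the small one is on green at about (713,430). Next I'll level the tray and carry it back.

```bash
python3 - <<'E'
from h import *
from cell import *
for i in range(5,-1,-1):
  th=np.radians(48)*i/6
  Rt=tipR(SY,th)
  p,o=tool2(Rt,lipP(Rt,HOP+[0,.012*(6-i),.06+.01*(6-i)]))
  ctrl.servo_line(p,o,vel=.1)
Rt=R.from_euler('z',TY)
p,o=tool2(Rt,TP+[0,0,.10])
ctrl.servo_line(p,o,vel=.12);ctrl.wait(.2)
s=ctrl.observe();print(s['t'],s['opening'],s['ft_force'],s['moment'])
P=TP+[0,0,.10]
pts=Rt.apply(np.array([[38,40,38],[-38,40,38],[38,-60,38],[-38,-60,38],[38,-60,0],[-38,-60,0],[38,40,0]])/1e3)+P
out=[]
for n,o in(('top',[130,160]),('scene',[240,100])):
  c=eyes.calibration(n);im=eyes.snapshot(n);cv2.imwrite(f'pics/{n}6.png',im)
  k=4;im=cv2.resize(im[o[1]:o[1]+100,o[0]:o[0]+100],None,fx=k,fy=k,interpolation=cv2.INTER_CUBIC)
  for a in project(pts,c): cv2.circle(im,tuple(((a-o+.5)*k-.5).astype(int)),2,(0,255,0),-1)
  out.append(im)
cv2.imwrite('pics/o6.png',np.hstack(out))
E
```

```text
17.3083 0.006560372265275807 [-0.18778224  0.23997191 -3.19164388] [ 0.5556272   0.1540676  -0.03342316]
```

View pics/o6.png

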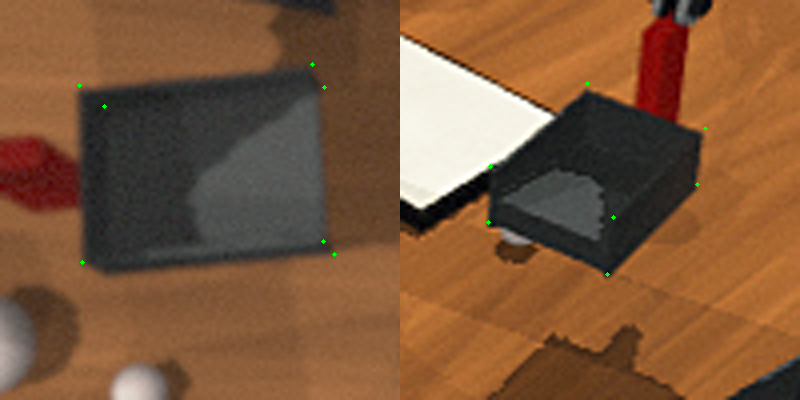

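View pics/top6.png

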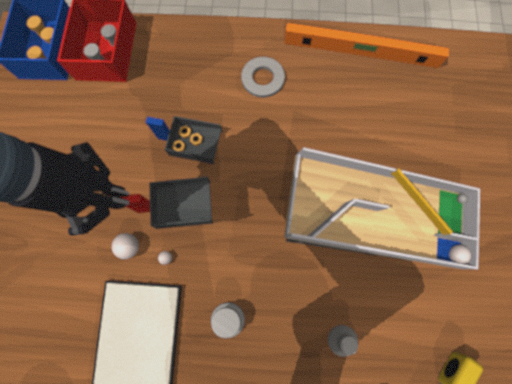

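```bash
python3 - <<'E'
from h import *
from cell import *
Rt=R.from_euler('z',TY)
o=tool2(Rt,TP)[1]
ctrl.servo_line(tool2(Rt,TP+[0,0,.012])[0],o,vel=.08);ctrl.wait(.15)
f0=ctrl.observe()['ft_force'][2];print(f0)
z=.012
while z>-.010:
  z-=.0012
  ctrl.servo_line(tool2(Rt,TP+[0,0,z])[0],o,vel=.03);ctrl.wait(.08)
  s=ctrl.observe();df=s['ft_force'][2]-f0
  print(round(z,4),round(df,2),s['moment'].round(2)[:2])
  if df>5: break
print(s['t'])
out=[]
for n,q in(('top',[130,160]),('scene',[240,100])):
  im=eyes.snapshot(n);cv2.imwrite(f'pics/{n}7.png',im);out.append(cv2.resize(im[q[1]:q[1]+100,q[0]:q[0]+100],None,fx=4,fy=4,interpolation=cv2.INTER_CUBIC))
cv2.imwrite('pics/o7.png',np.hstack(out))
E
```

```text
-2.5867647973030206
0.0108 -0.3 [0.56 0.09]
0.0096 -0.16 [0.56 0.12]
0.0084 -0.3 [0.63 0.12]
0.0072 -0.67 [0.57 0.08]
0.006 -0.54 [0.54 0.05]
0.0048 -0.11 [0.56 0.11]
0.0036 0.11 [0.57 0.08]
0.0024 0.27 [0.6  0.09]
0.0012 1.1 [0.56 0.01]
0.0 7.57 [-0.01  0.13]
22.1417
```

View pics/o7.png

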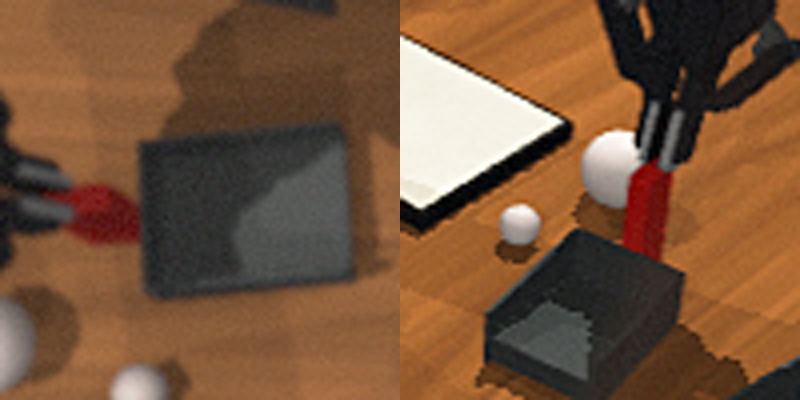

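Tray is empty and resting on the table. Next I'll release it and back off along the tool axis.

```bash
python3 - <<'E'
from h import *
from cell import *
hand.gripper_open();ctrl.wait(.2)
s=ctrl.observe();zt=R.from_euler('xyz',s['orientation']).as_matrix()[:,2]
ctrl.servo_line(s['position']-.13*zt,vel=.08);ctrl.wait(.5)
s=ctrl.observe();print(s['t'],s['opening'],s['ft_force'])
for n in('top','scene'): cv2.imwrite(f'pics/{n}8.png',eyes.snapshot(n))
a=cv2.imread('pics/top8.png');b=cv2.imread('pics/scene8.png')
cv2.imwrite('pics/g8.png',np.vstack([np.hstack([cv2.resize(a[150:290,90:260],(388,300)),cv2.resize(b[110:250,230:400],(388,300))]),np.hstack([cv2.resize(a[170:280,380:500],(388,300)),cv2.resize(b[240:370,40:200],(388,300))])]))
T=eyes.calibration('top');Z=.12
for nm,px in (('L',(460,254)),('S',(462,199))): print(nm,onplane([px],.035 if nm=='L' else .025,T))
E
```

```text
25.4583 0.08543424667342987 [-0.29065122 -0.37662962 -0.24847834]
L [[ 0.41106619 -0.30951539  0.035     ]]
S [[ 0.52246178 -0.32631054  0.025     ]]
```

View pics/g8.png

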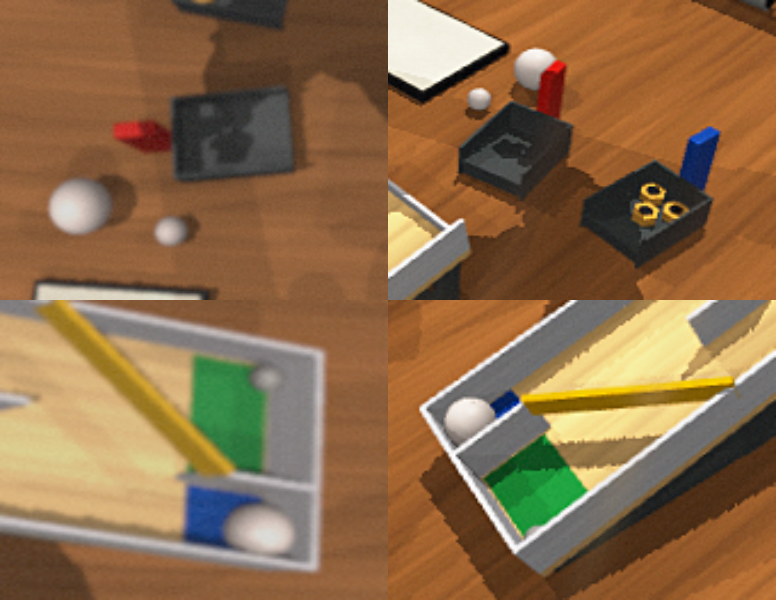

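```bash
python3 - <<'E'
from cell import ctrl
ctrl.job_done(); print(ctrl.observe()['t'])
E
```

```text
the job is handed in; nothing more can be done
the job is handed in; nothing more can be done
```

The job is handed in: the large ball is in the blue lane, the small ball is in the green lane, and the empty red-handled tray is back on the table. I gripped the tray by its handle, tipped both balls into the hopper to about 48°, set it down near its starting spot, let go and backed off 130 mm.

**Last checks:** At t = 25.5 s the pictures from the top and scene cameras showed:
- The large ball lay against the stop wall in the blue lane.
- The small ball lay against the stop wall in the green lane.
- The tray was empty and looked flat on the table.
- The gripper was open and clear, with the wrist force near zero.

**Where readings disagreed:**
- **Tray in the hand:** it sagged about 4° mouth-down after the lift. It stayed under the 10° at which the balls roll out, and I corrected for it when tipping and setting down.
- **Gripper opening:** it read 6.5–8.5 mm on the 14 mm handle, but the grip held.
- **Cameras:** heights found from both pictures came out about 5 mm low, so I took the hopper position as good to about 8 mm, which was close enough.

I judged the tray's final level and that everything was at rest by eye from the pictures, not by measurement.

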